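Clip the condiment caddy into the counter's snap hook

TASK

The condiment caddy creeps about the counter whenever the arepa press is worked. Bring it to the snap hook (the one with the sprung gate, not the plain open hook) and push its long steel eye gently against the gate until it passes inside and the gate shuts behind it, then check it with a gentle, steady backward tug (about 9 N, held for a moment; the hook must never be loaded with more than 18 N). Leave the caddy standing flat on the counter, still clipped in; keep the gripper off the hook and leave everything else where it is.

Things in the scene. Friction and masses are not known exactly. Their poses are not given: they have to be found in the camera images.
- caddy: loose wooden condiment caddy, 120 (its x) x 90 mm (y), side walls 44 and end walls 58 mm high, 0.36 to 0.59 kg, upright. Origin: centre of its underside, z up. A grip bar runs along its x over the middle; spice jars under it stay below 44 mm. A long upright steel eye sticks out of its +x end
- grip (a point): middle of the caddy's wooden grip bar, 82 mm above the underside, over its centre; the bar is 16 mm thick (y), 20 mm high (72 to 92 mm up), 109 mm long (x), free on both sides
- eye_end (a point): centre of the wire at the far end of the eye: 113 mm from the caddy's origin along its +x, 45 mm up; axes as the caddy's. The eye is a link of 8 mm steel wire standing in the caddy's x-z plane, its opening 42 mm long (x) and 24 mm high
- anchor: base of the snap hook, fixed: plate 85 x 70 x 6 mm, post 62 mm high (x 5 to 27 mm). Origin on the counter; +x from mouth to post (the way to push the eye), y left, z up. The C-shaped hook of 8 mm bar lies level 45 mm up, 36 mm wide inside (y -18 to 18), nose on the -y side, gate hinge at y = +20. Its shank is clamped in the post up to 6 mm farther in or out (x) than nominal, not reported
- throat (a point): on the base, at the shut gate's centre line when the shank is at its nominal place: anchor x -44, y -3, z 45 mm; anchor's axes. The gate truly lies up to 6 mm nearer or farther in x: find it by feel. Push the eye's end wire in along +x, caddy's x along anchor's x (within 8 deg), sideways within 3 mm, height within 7 mm
- gate (a joint): angle of the sprung gate, an 8 mm bar 29 mm long: 0 shut, grows inward only, stop 1.25 rad; 0.10 N m/rad, preload 0.04 N m (about 2 N on the eye, rising to 5 to 8). From the gate's true centre line, the wire's centre touches at -8 mm, slips past the free end at 18 to 28 mm (the gate snaps back to 0), meets the rigid back bar at 36 mm; drawn back it bears on the shut gate or nose at 8 mm
- plain_hook: look-alike steel post and plate with a plain open J-shaped hook, no gate; fixed; not to be used. Same plate, height and axes as the snap hook; the two may have swapped sides
- press: wooden arepa press, 200 x 180 mm, 75 to 100 mm high, clamped to the counter on the left; fixed. Origin: centre of underside
- budare: heavy dark steel griddle disc, 270 mm across (330 over its two loop handles), 14 mm high, loose; origin: centre of underside; leave alone
- bowl: blue plastic bowl, 130 mm across, 60 mm high, loose; origin: centre of underside; leave alone
- shaker: glass salt shaker, 42 mm across, 80 mm high, loose, between the two hooks; origin: centre of underside; leave alone
- spatula: bamboo spatula, 280 mm long, lying on the counter; origin on its underside; leave alone
- jar: glass jar with a paper label, 80 mm across, 110 mm high, loose; origin: centre of underside; leave alone
- mug: white mug, 80 mm across, 90 mm high, loose; origin: centre of underside; leave alone
Things that resemble listed ones, but are neither listed nor needed, are in the scene too. Of the things that look like the caddy, take the one that is farthest to the robot's left at the start.

How it is judged:
By the outcome, as a careful person would: the job done as asked, in the order asked, and still so for the second after the job is handed in, with the robot touching nothing.
It also fails if it takes over 59 s, if anything falls off the work surface, if the arm or the gripper's body presses on something with over 40 N, if the wrist force passes 120 N, or if a joint passes its speed limit or range.

ROBOT

A 7-joint arm with a two-finger parallel gripper is mounted at the origin on the work surface. World frame = base frame: x ahead of the robot, y to its left, z up, the work surface at z = 0. Lengths are in mm, angles in rad, forces in N, time in s.
With the tool pointing down it reaches from about 400 to 875 mm from the base axis. Payload 4.4 kg.
Tool frame: the origin (TCP) lies at the very end of the fingers, on their centre line; the grasp point (between the pads) lies 19 mm behind it (ctrl.grasp_offset is the distance from the TCP to the grasp point, in mm); z points along the fingers, y is the line along which they close (so a half turn about z gives the same grasp; the last joint's range is limited). The gripper opens to 85 mm and grips with 20 to 120 N. Pads are 22 mm wide; open, the fingers measure 114 mm over their backs; the gripper's body (76 mm by 85 mm) begins 54 mm behind the grasp point. The pads swing forward as they close: fully open they stand 13 mm farther back than shut.
Start: joints at [1.043, 0.628, 0.038, 1.517, -0.027, 0.996, -0.02], TCP at [289.644, -581.915, 199.513] pointing down, gripper open.
Joint ranges: [-3.06, 3.06], [-0.37, 2.12], [-1.25, 1.32], [0.18, 2.47], [-1.1, 4.24], [0.23, 1.98], [-2.94, 2.94]. Speed limits (rad/s): [2.57, 2.57, 3.14, 3.14, 3.14, 3.14, 3.14].

INTERFACE

Orientations are given as [roll, pitch, yaw] about the fixed x, y, z axes, in that order (R = Rz(yaw) Ry(pitch) Rx(roll)).
In Python, from cell import status, cams, ctrl gives the robot as it stands.
- The arm moves only by the tool move_arm, never from a script. Its argument "plan" is a list of rows, each a list of 3 entries, a list of its own where there are three numbers: the shift along the world's x, y, z in mm, then the turn, a rotation vector about the world's x, y, z in degrees, then the opening, from 0 (shut) to 1 (fully open). In form: [[[x, y, z], [wx, wy, wz], gripper], ...]. A call has 1 to 10 rows; each row shifts and turns the commanded pose from where the row before left it; what a row does not reach is not made up. A row lasts 1/8 s, in which the tool goes at most 62.5 mm and 10.7 degrees, less where a joint would pass 70% of its speed; a pose out of reach is approached as far as the arm can. A call with a gripper value outside its range is refused whole. The fingers move at their own pace and stop on an object; the grip force is fixed at half the most. Time passes only in rows, so rows that do not move let the fingers close. It gives the time, the measured TCP pose, the force, the opening and the grip force at its end, in the units of the state.
- status.read_state(): the state, without advancing time (a new reading comes with each control period).
- cams.get_image(name): name is "scene" or "top" or "wrist"; returns the picture (480x640x3 uint8, blue, green, red); there is no depth.
- cams.camera_params(name): a dict with "K" (3x3 intrinsics, pixels), "pose" (4x4, takes a point from camera to world coordinates); the wrist camera has in their place "tool_from_camera" (4x4, takes a point from camera to tool coordinates, whose origin is the TCP and whose axes are the flange's). Camera axes: x right, y down, z forward; pixel columns grow to the right and rows downward; lengths in mm; the calibration is good to about 2 mm. The wrist camera is an equidistant fisheye: a pixel r from the principal point sees the ray r / f radians off the axis. A picture is of the moment at which its call begins: read the wrist's pose just before it. camera_params takes no time and is no camera call.
- ctrl.finish_job(): hands the job in; it is judged then, once.
The state is a dict: "clock": time; "qpos": joint angles; "qd": joint speeds; "tau": joint torques, N m; "eef_pos": TCP position; "tool_rot": TCP orientation; "force": force on the tool from outside, world axes, zero at the start; "torque": the same for the moment, N m; "width": finger opening in mm; "gripper_force": force on a finger pad.
Only numpy, scipy, OpenCV 4.12 (cv2) and the standard library are available. Lean on these libraries where they do the work, as an engineer would, in place of code of your own. Each camera call takes 0.05 s, during which the arm holds its last target. There are 200 camera calls.

## Working session

There is one attempt and no reset: what is moved stays moved. The work goes in short steps, Python scripts to look and compute and a tool call to move; the robot and the scene stay as the last step left them, time stands still between calls to the robot, and variables do not carry over. Pictures are saved under pics/ and viewed, at most 10 in all, crops included, and the job is handed in when it is done.

Besides the shell and the picture viewer there is one more tool, called after "Emit:" as name(argument=value, ...), one argument or row to a line, values as JSON. move_arm: Moves the arm, as the interface text tells. Its arguments: {"type":"object","properties":{"plan":{"type":"array","items":{"type":"array"}}},"required":["plan"]}

```bash
ls; mkdir -p pics; cat > h.py <<'E'
import numpy as np, cv2
from cell import status, cams, ctrl
from scipy.spatial.transform import Rotation as R
def ray(name,u,v,st=None):
    p=cams.camera_params(name);K=np.array(p["K"])
    if name=="wrist":
        T=np.array(p["tool_from_camera"]);a=(u-K[0,2])/K[0,0];b=(v-K[1,2])/K[1,1];r=np.hypot(a,b)+1e-12
        d=np.array([a/r*np.sin(r),b/r*np.sin(r),np.cos(r)])
        W=np.eye(4);W[:3,:3]=R.from_euler('xyz',st["tool_rot"]).as_matrix();W[:3,3]=st["eef_pos"];T=W@T
    else:
        T=np.array(p["pose"]);d=np.linalg.solve(K,[u,v,1.])
    return T[:3,3],T[:3,:3]@d
def onz(name,u,v,z,st=None):
    o,d=ray(name,u,v,st);return (o+d*(z-o[2])/d[2]).round(1)
E
python3 - <<'E'
from h import *
print(status.read_state())
for n in("scene","top"):
    cv2.imwrite(f"pics/{n}0.png",cams.get_image(n));p=cams.camera_params(n);print(n,np.array(p["K"]).round(1).tolist(),np.array(p["pose"]).round(3).tolist())
E
```

```text
pics
{'clock': 0.0, 'qpos': array([ 1.04320769,  0.62934246,  0.03844391,  1.51834445, -0.02702714,
        0.99629547, -0.01997306]), 'qd': array([ 0.00067192,  0.00040665,  0.00209798, -0.00051344,  0.00075542,
        0.00133408,  0.00146734]), 'tau': array([-9.00336345e-04, -5.63389564e+01,  1.22615721e+00, -1.93439984e+01,
        1.10082712e-02,  1.04293157e-02,  3.88849113e-07]), 'eef_pos': array([ 289.34134074, -581.30057397,  198.59907973]), 'tool_rot': array([-3.13972069e+00,  2.38692338e-06,  4.61799750e-01]), 'force': array([-0.84843271, -0.50361152, -0.4871861 ]), 'torque': array([ 0.01842996,  0.01314432, -0.01188545]), 'gripper_force': 0.0, 'width': 85.19542253963321}
scene [[545.8, 0.0, 322.5], [0.0, 545.8, 233.8], [0.0, 0.0, 1.0]] [[-0.404, 0.598, -0.692, 1436.347], [0.915, 0.266, -0.304, 410.714], [0.003, -0.756, -0.654, 950.687], [0.0, 0.0, 0.0, 1.0]]
top [[561.4, 0.0, 322.2], [0.0, 561.4, 242.7], [0.0, 0.0, 1.0]] [[0.009, -0.992, 0.125, 320.097], [-1.0, -0.009, -0.002, 13.877], [0.003, -0.125, -0.992, 1439.308], [0.0, 0.0, 0.0, 1.0]]
```

View pics/top0.png

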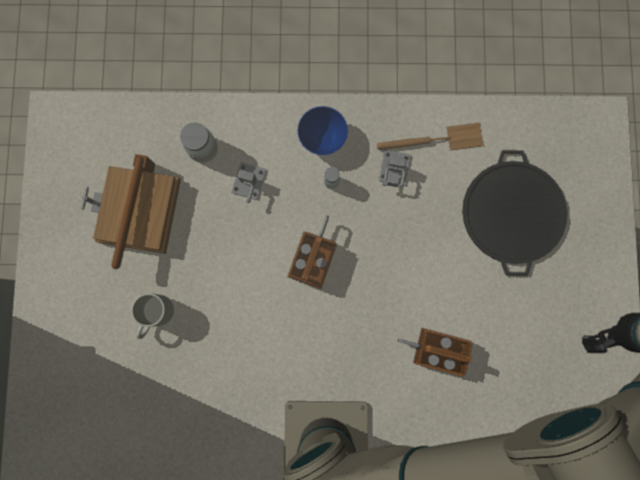

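View pics/scene0.png

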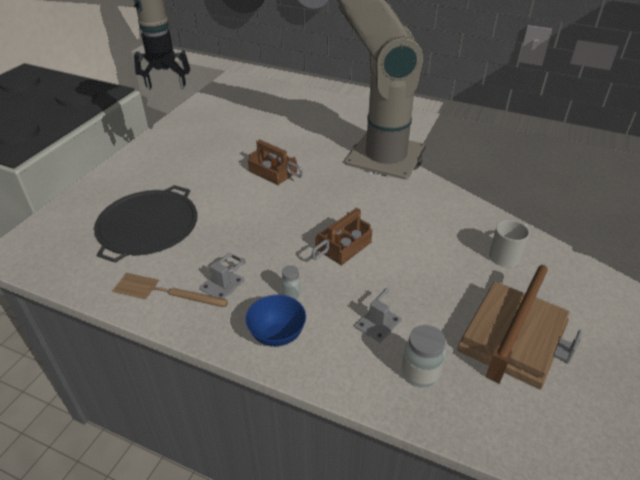

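The top view shows the caddies at (313,258) and (443,352), so the left one is the target. The hooks are at (249,182) and (396,170). I'll enlarge the hooks and the caddy.

```bash
python3 - <<'E'
from h import *
t=cv2.imread("pics/top0.png");s=cv2.imread("pics/scene0.png")
def c(im,u,v,w,h,k): return cv2.resize(im[v-h:v+h,u-w:u+w],(400,300),interpolation=cv2.INTER_CUBIC)
m=np.vstack([np.hstack([c(t,249,182,40,30,5),c(t,396,170,40,30,5)]),np.hstack([c(s,225,275,40,30,5),c(t,318,250,60,45,4)])])
cv2.imwrite("pics/m1.png",m)
for n,u,v,z in[("top",313,258,80),("top",396,170,0),("top",249,182,0)]: print(onz(n,u,v,z))
E
```

```text
[453.9  33.8  80. ]
[ 696.  -180.7    0. ]
[660.2 204.7   0. ]
```

View pics/m1.png

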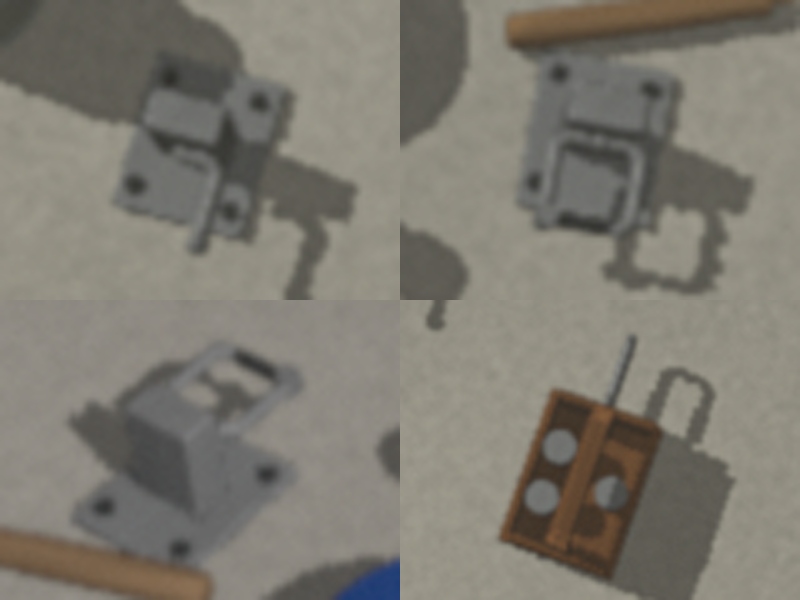

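The snap hook is the right one (396,170): a closed C with its gate facing the robot, and its nose and gate near (570..600,225) in the montage. The caddy's eye points up and to the right, with its tip near top pixel (327,216).

```bash
python3 - <<'E'
from h import *
f=lambda a,b:b-a
A=onz("top",319.5,238,92);B=onz("top",305.4,278.5,92);E=onz("top",327,216.4,60)
print("bar",A,B,(A+B)/2,np.linalg.norm(A-B),np.degrees(np.arctan2(*(A-B)[[1,0]])),"eye",E)
g=lambda x,y,z:onz("top",356+x/5,140+y/5,z)
h=[g(159,74,6),g(251,90,6),g(133,182,6)];print("holes",h)
a=[g(148,150,49),g(140,222,49),g(240,150,49),g(232,222,49)];print("arms",a)
p=[g(170,75,62),g(252,85,62)];print(p)
E
```

```text
bar [501.5  18.4  92. ] [403.1  51.3  92. ] [452.3   34.85  92.  ] 103.75437340179928 -18.487337512540236 eye [5.603e+02 3.000e-01 6.000e+01]
holes [array([ 735.1, -158.7,    6. ]), array([ 727. , -206.9,    6. ]), array([ 677. , -144.7,    6. ])]
arms [array([ 683. , -147.7,   49. ]), array([ 645.6, -143.4,   49. ]), array([ 683.4, -194.4,   49. ]), array([ 646., -190.,   49.])]
[array([ 718.5, -157.5,   62. ]), array([ 713.7, -198.8,   62. ])]
```

Emit:
move_arm(
  plan=[
    [[20, 60, 15], [0, 0, -6], 1],
    [[20, 60, 15], [0, 0, -6], 1],
    [[25, 55, 10], [0, 0, -6], 1],
    [[25, 55, 10], [0, 0, -6], 1],
    [[20, 60, 0], [0, 0, -6], 1],
    [[20, 60, 0], [0, 0, -5], 1],
    [[20, 60, 0], [0, 0, -5], 1],
    [[10, 60, 0], [0, 0, -5], 1],
  ],
)

```text
clock: 1.1
eef_pos: [448.1, -116.5, 248.2]
tool_rot: [-3.141, -0.001, -0.326]
force: [1.5, 0.2, -0.3]
width: 85.2
gripper_force: 0.0
```

Emit:
move_arm(
  plan=[
    [[2, 50, -10], [0, 0, 0], 1],
    [[2, 50, -20], [0, 0, 0], 1],
    [[0, 51, -20], [0, 0, 0], 1],
    [[0, 0, 0], [0, 0, 0], 1],
  ],
)

```text
clock: 1.6
eef_pos: [449.8, 36.7, 196.9]
tool_rot: [-3.142, 0.004, -0.315]
force: [-0.1, -1.7, 0.1]
width: 85.2
gripper_force: 0.0
```

```bash
python3 - <<'E'
from h import *
st=status.read_state();im=cams.get_image("wrist");cv2.imwrite("pics/w1.png",im)
np.save("w1.npy",np.r_[st["eef_pos"],st["tool_rot"]]);print(st["eef_pos"],st["tool_rot"],cams.camera_params("wrist"))
E
```

```text
[449.77949022  36.70806342 196.86707291] [-3.14154455  0.00398149 -0.31545895] {'K': array([[371.64829954,   0.        , 320.65577214],
       [  0.        , 371.64829954, 239.1370053 ],
       [  0.        ,   0.        ,   1.        ]]), 'tool_from_camera': array([[-2.35900419e-04, -9.54890198e-01, -2.96959010e-01,
         7.63781404e+01],
       [ 9.99999694e-01, -4.46675506e-04,  6.41926022e-04,
        -1.05463418e+00],
       [-7.45613183e-04, -2.96958768e-01,  9.54890012e-01,
        -1.74579707e+02],
       [ 0.00000000e+00,  0.00000000e+00,  0.00000000e+00,
         1.00000000e+00]])}
```

View pics/w1.png

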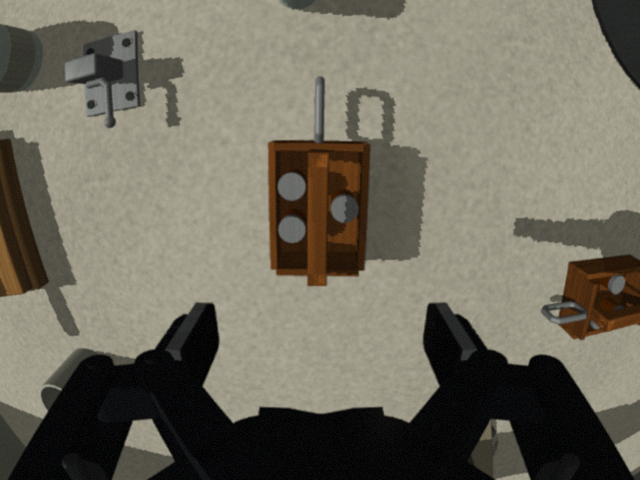

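The wrist view shows the bar running from (318,152) to (317,285), with the eye's tip at (320,78). The tool yaw already nearly matches the caddy's.

```bash
python3 - <<'E'
from h import *
w=np.load("w1.npy");st=dict(eef_pos=w[:3],tool_rot=w[3:])
A=onz("wrist",318.5,152,92,st);B=onz("wrist",317,286,92,st);E=onz("wrist",320,78,61,st)
print(A,B,(A+B)/2,np.linalg.norm(A-B),np.degrees(np.arctan2(*(A-B)[[1,0]])),E)
q=[onz("wrist",u,v,z,st) for u,v,z in[(269,142,58),(369,143,58),(366,274,44),(272,273,44),(269,142,58),(320,140,58)]];print(*q)
E
```

```text
[504.9  21.3  92. ] [402.   56.4  92. ] [453.45  38.85  92.  ] 108.72175495272322 -18.83491286365601 [561.4   1.7  61. ]
[524.1  58.9  58. ] [497.2 -20.5  58. ] [378.4  15.2  44. ] [407.4 100.5  44. ] [524.1  58.9  58. ] [511.9  17.9  58. ]
```

Emit:
move_arm(
  plan=[
    [[3.5, 1, -40], [0, 0, -0.7], 1],
    [[0, 0, -50], [0, 0, 0], 1],
    [[0, 0, -34], [0, 0, 0], 1],
    [[0, 0, -9], [0, 0, 0], 1],
    [[0, 0, 0], [0, 0, 0], 1],
    [[0, 0, 0], [0, 0, 0], 0],
    [[0, 0, 0], [0, 0, 0], 0],
    [[0, 0, 0], [0, 0, 0], 0],
    [[0, 0, 0], [0, 0, 0], 0],
  ],
)

```text
clock: 2.78
eef_pos: [455.1, 33.4, 65.7]
tool_rot: [-3.141, -0.001, -0.336]
force: [-0.2, -0.6, 0.9]
width: 11.9
gripper_force: 0.0
```

Emit:
move_arm(
  plan=[
    [[0, 0, 0], [0, 0, 0], 0],
  ],
)

```text
clock: 2.9
eef_pos: [454.9, 33.4, 65.5]
tool_rot: [-3.142, -0.0, -0.336]
force: [-0.4, 0.0, 0.3]
width: 0.2
gripper_force: 0.0
```

```bash
python3 - <<'E'
from h import *
st=status.read_state();im=cams.get_image("wrist");cv2.imwrite("pics/w2.png",im);print(st["eef_pos"],st["width"],st["gripper_force"])
E
```

```text
[454.92805248  33.39673936  65.45287605] 0.1713423336136536 0.0
```

View pics/w2.png

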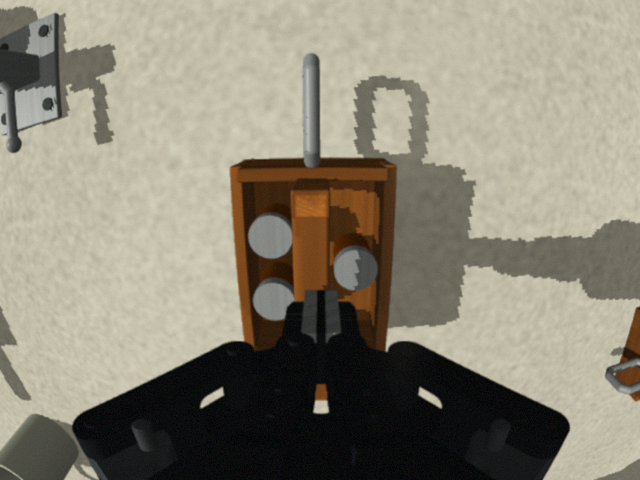

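The fingers shut on nothing, and the bar is visible passing beneath them. I'll triangulate its height from the two wrist views.

```bash
python3 - <<'E'
from h import *
w=np.load("w1.npy");s1=dict(eef_pos=w[:3],tool_rot=w[3:]);s2=status.read_state();print(s2["clock"],s2["qpos"].round(4),s2["tool_rot"])
def tri(p1,p2,top=None):
    L=[ray("wrist",*p1,s1),ray("wrist",*p2,s2)]
    if top: L.append(ray("top",*top))
    A=0;b=0
    for o,d in L:
        d=d/np.linalg.norm(d);P=np.eye(3)-np.outer(d,d);A=A+P;b=b+P@o
    x=np.linalg.solve(A,b);return x.round(1)
for n,a,b in[("barfar",(318.5,152),(310,182)),("wallL",(269,142),(232,163)),("wallR",(369,143),(397,163)),("eyetip",(320,78),(311,55)),("jar1",(292,186),(270,236)),("jar2",(345,208),(355,268)),("jar3",(292,229),(274,299))]:
    print(n,tri(a,b))
A=onz("wrist",310,182,92,s2);print(A, onz("wrist",310,182,72,s2))
im=cv2.imread("pics/w2.png");cv2.imwrite("pics/w2c.png",cv2.resize(im[120:450,160:480],(780,600*33//32*780//800)[:2] if 0 else (582,600),interpolation=cv2.INTER_CUBIC))
E
```

```text
2.95 [-0.1804  0.5913  0.0657  2.1658 -0.097   0.387  -1.9425] [-3.14158579e+00 -9.97058726e-05 -3.35687218e-01]
barfar [502.9  22.7  55.7]
wallL [524.9  62.4  34.1]
wallR [496.7 -22.2  47.8]
eyetip [560.4   2.1  69.4]
jar1 [480.7  54.6  44.9]
jar2 [445.8  16.1  41. ]
jar3 [441.5  68.7  38.8]
[507.9  20.4  92. ] [505.3  21.9  72. ]
```

View pics/w2c.png

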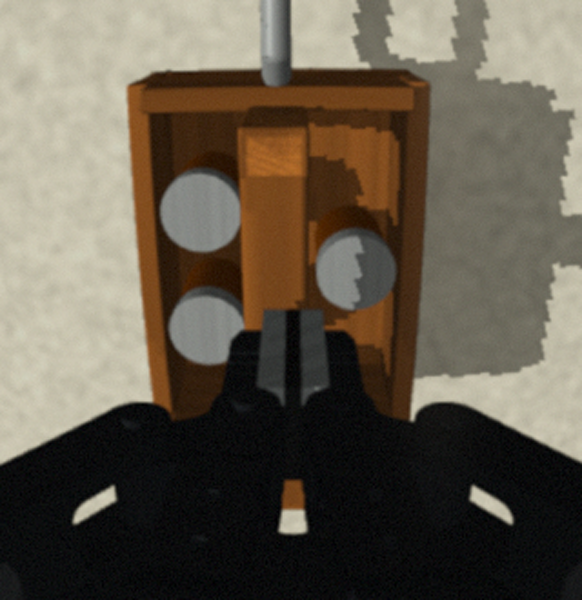

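```bash
python3 - <<'E'
from h import *
s=cams.get_image("scene");t=cams.get_image("top");cv2.imwrite("pics/scene1.png",s);cv2.imwrite("pics/top1.png",t)
c=lambda im,u,v:cv2.resize(im[v-50:v+50,u-66:u+67],(800,600),interpolation=cv2.INTER_CUBIC)
cv2.imwrite("pics/m2.png",cv2.resize(np.vstack([c(s,345,225),c(t,315,255)]),(400,600)))
def proj(n,X):
    p=cams.camera_params(n);T=np.linalg.inv(np.array(p["pose"]));q=np.array(p["K"])@(T[:3,:3]@X+T[:3,3]);return (q[:2]/q[2]).round(1)
a=np.radians(-18.8);ex=np.array([np.cos(a),np.sin(a),0])
for n in("scene","top"): print(n,"tcp",proj(n,status.read_state()["eef_pos"]),[proj(n,np.array([453.5,37.5,z])+k*ex).tolist() for k,z in[(54.5,92),(-54.5,92),(113,45)]])
E
```

```text
scene tcp [342.1 226.8] [[329.4, 229.1], [358.2, 208.7], [313.1, 255.3]]
top tcp [313.2 258.2] [[318.9, 236.5], [303.8, 279.0], [326.6, 217.3]]
```

View pics/m2.png

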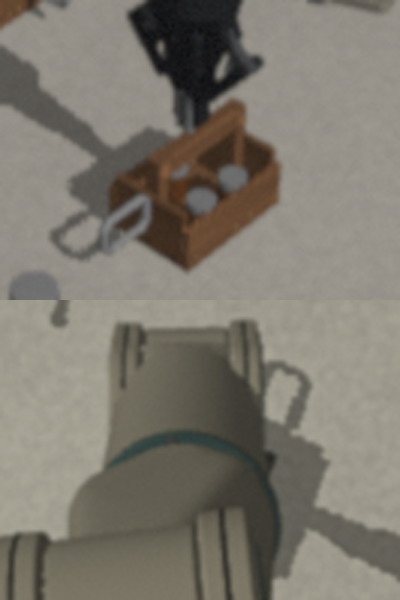

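In all views the visible fingertips sit about 27 mm farther back than the reported TCP: they are at the bar's top, about z 92, while the TCP reads 65. Open, go about 25 mm lower, and close again.

Emit:
move_arm(
  plan=[
    [[0, 2, 4], [0, 0, 0], 1],
    [[0, 0, 0], [0, 0, 0], 1],
    [[0, 0, 0], [0, 0, 0], 1],
    [[0, 0, 0], [0, 0, 0], 1],
    [[0, 0, -15], [0, 0, 0], 1],
    [[0, 0, -14], [0, 0, 0], 1],
    [[0, 0, 0], [0, 0, 0], 1],
  ],
)

```text
clock: 3.92
eef_pos: [453.9, 35.2, 39.3]
tool_rot: [3.14, 0.002, -0.336]
force: [0.4, 0.3, 1.2]
width: 85.3
gripper_force: 0.0
```

Emit:
move_arm(
  plan=[
    [[0, 0, 0], [0, 0, 0], 0],
    [[0, 0, 0], [0, 0, 0], 0],
    [[0, 0, 0], [0, 0, 0], 0],
    [[0, 0, 0], [0, 0, 0], 0],
    [[0, 0, 0], [0, 0, 0], 0],
    [[0, 0, 0], [0, 0, 0], 0],
  ],
)

```text
clock: 4.68
eef_pos: [455.5, 36.0, 40.5]
tool_rot: [-3.141, -0.001, -0.335]
force: [1.1, 4.1, 1.5]
width: 14.6
gripper_force: 64.5
```

Gripped. Next, lift a little and carry it in front of the hook.

Emit:
move_arm(
  plan=[
    [[0, 0, 12], [0, 0, 0], 0],
    [[5, -20, 0], [0, 0, 2], 0],
    [[6, -40, 0], [0, 0, 2], 0],
    [[6, -45, 0], [0, 0, 2], 0],
    [[6, -45, 0], [0, 0, 2], 0],
    [[6, -30, 0], [0, 0, 1.8], 0],
    [[0, 0, 0], [0, 0, 0], 0],
    [[0, 0, 0], [0, 0, 0], 0],
  ],
)

```text
clock: 5.68
eef_pos: [482.5, -144.4, 52.2]
tool_rot: [-3.141, 0.002, -0.165]
force: [0.3, 1.0, -6.1]
width: 14.8
gripper_force: 63.5
```

```bash
python3 - <<'E'
from h import *
st=status.read_state();im=cams.get_image("wrist");cv2.imwrite("pics/w3.png",im)
np.save("w3.npy",np.r_[st["eef_pos"],st["tool_rot"]]);print(st["eef_pos"],st["tool_rot"],st["force"],st["torque"],st["width"])
t=cams.get_image("top");cv2.imwrite("pics/top3.png",t)
cv2.imwrite("pics/m3.png",np.vstack([cv2.resize(im[0:240,140:500],(800,533)[:2],interpolation=cv2.INTER_CUBIC)]))
E
```

```text
[ 482.52595871 -144.37204984   52.21795013] [-3.14145360e+00  2.30953842e-03 -1.65441397e-01] [ 0.31867617  0.9562335  -6.05554136] [0.05616348 0.01218013 0.01288644] 14.78277954380187
```

View pics/m3.png

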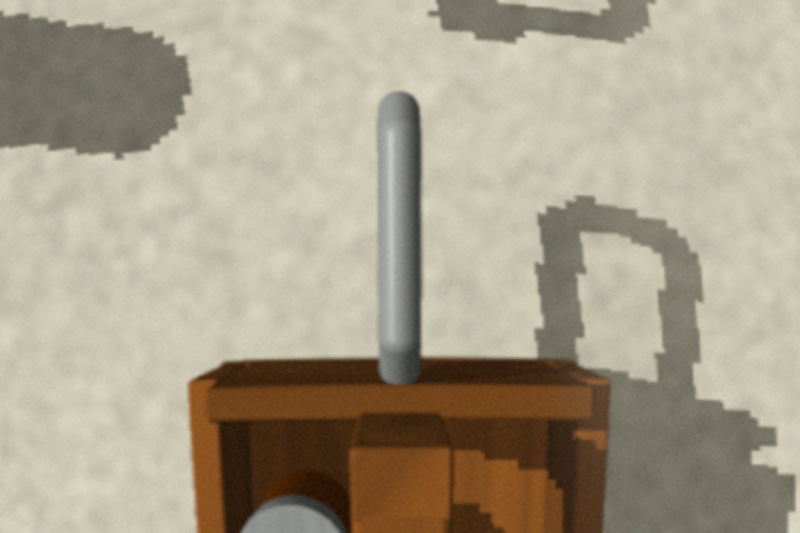

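The wrist view shows the eye straight along the tool's x, with its tip at wrist pixel about (319,43). The hook is not in view. I'll go closer and lower, then look with both fixed cameras.

Emit:
move_arm(
  plan=[
    [[10, -2, -5], [0, 0, 0], 0],
    [[10, -2, -4], [0, 0, 0], 0],
    [[0, 0, 0], [0, 0, 0], 0],
    [[0, 0, 0], [0, 0, 0], 0],
  ],
)

```text
clock: 6.28
eef_pos: [503.4, -148.4, 43.1]
tool_rot: [-3.142, 0.001, -0.165]
force: [0.0, 0.6, -5.9]
width: 14.9
gripper_force: 63.5
```

```bash
python3 - <<'E'
from h import *
w=np.load("w3.npy");s3=dict(eef_pos=w[:3],tool_rot=w[3:])
print("eye tip old",onz("wrist",319,42,45+12,s3))
st=status.read_state();print(st["eef_pos"],st["tool_rot"],st["force"])
s=cams.get_image("scene");t=cams.get_image("top");cv2.imwrite("pics/scene4.png",s);cv2.imwrite("pics/top4.png",t)
def proj(n,X):
    p=cams.camera_params(n);T=np.linalg.inv(np.array(p["pose"]));q=np.array(p["K"])@(T[:3,:3]@X+T[:3,3]);return (q[:2]/q[2]).round(1)
c=lambda im,u,v:cv2.resize(im[v-30:v+30,u-40:u+40],(400,300),interpolation=cv2.INTER_CUBIC)
t0=cv2.imread("pics/top0.png")
ps=proj("scene",np.array([640,-168,45])).round().astype(int);pt=proj("top",np.array([640,-168,45])).round().astype(int);print(ps,pt)
big=cv2.resize(s[ps[1]-30:ps[1]+30,ps[0]-40:ps[0]+40],(800,600),interpolation=cv2.INTER_CUBIC)
m=np.vstack([np.hstack([c(s,*ps),c(t,*pt)]),np.hstack([c(t0,*pt),c(cv2.imread("pics/scene0.png"),*ps)])]);cv2.imwrite("pics/m4.png",m)
E
```

```text
eye tip old [ 597.2 -161.9   57. ]
[ 503.40196778 -148.44062009   43.08912985] [-3.14158098e+00  1.20958212e-03 -1.64544670e-01] [ 0.00947505  0.63014465 -5.87980352]
[236 256] [394 187]
```

View pics/m4.png

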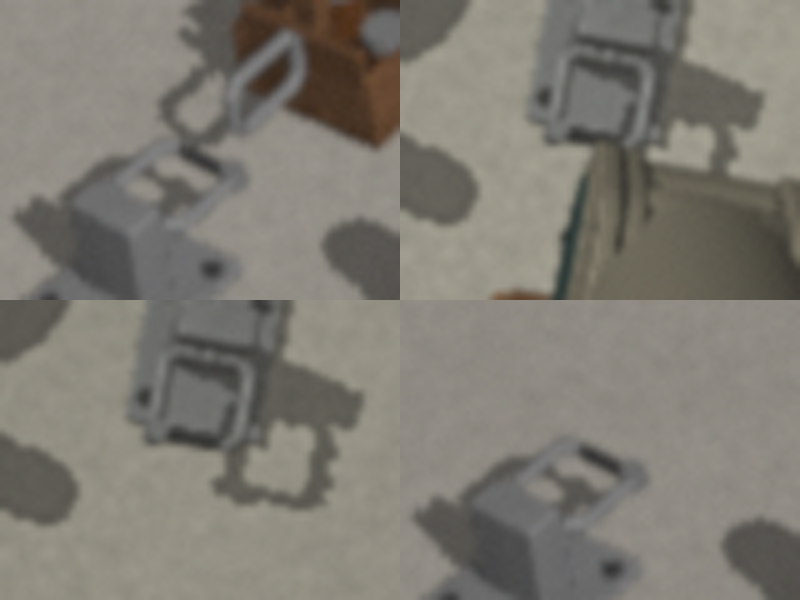

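The scene view shows the eye's end wire near panel (236,110). It also shows the gate as a dark bar from (180,150) to (220,170), and the hook arms end near (168,147) and (238,178). The old top view shows arm ends at panel (152,135) and (240,138). I'll convert these to positions.

```bash
python3 - <<'E'
from h import *
S=lambda x,y,z:onz("scene",196+x/5,226+y/5,z)
T=lambda x,y,z:onz("top",354+x/5,157+y/5,z)
Tp=dict(L0=T(165,65,47),L1=T(152,135,47),R0=T(246,67,47),R1=T(240,138,47),G=T(192,137,45),post=(T(183,40,62)+T(265,50,62))/2,hole1=T(143,98,6))
Sp=dict(R0=S(118,188,47),R1=S(168,147,47),L0=S(170,225,47),L1=S(238,178,47),Ga=S(180,150,45),Gb=S(220,170,45),eye=S(236,110,48),eyetop=S(233,93,61))
for d in(Tp,Sp):
    print({k:v.tolist() for k,v in d.items()}); m0=(d["L0"]+d["R0"])/2;m1=(d["L1"]+d["R1"])/2;print("mid",m0,m1,np.degrees(np.arctan2(*(m0-m1)[[1,0]])),np.linalg.norm(d["L1"]-d["R1"]), "perp yaw",np.degrees(np.arctan2(*(d["L1"]-d["R1"])[[1,0]]))-90)
E
```

```text
{'L0': [683.5, -151.4, 47.0], 'L1': [647.1, -144.6, 47.0], 'R0': [682.9, -192.6, 47.0], 'R1': [646.0, -189.2, 47.0], 'G': [646.7, -165.2, 45.0], 'post': [690.2, -179.45, 62.0], 'hole1': [676.4, -144.7, 6.0]}
mid [ 683.2 -172.    47. ] [ 646.55 -166.9    47.  ] -7.922073493632026 44.6135629601582 perp yaw -1.4128381782192037
{'R0': [679.0, -189.1, 47.0], 'R1': [644.8, -182.2, 47.0], 'L0': [690.5, -153.5, 47.0], 'L1': [649.8, -140.4, 47.0], 'Ga': [642.5, -177.1, 45.0], 'Gb': [646.8, -152.3, 45.0], 'eye': [609.2, -165.0, 48.0], 'eyetop': [611.0, -164.2, 61.0]}
mid [ 684.75 -171.3    47.  ] [ 647.3 -161.3   47. ] -14.950460228375455 42.097980949209415 perp yaw -6.8211523647843535
```

The numbers agree: from where the eye is now, a straight push along −9.5° reaches the throat within about 1 mm sideways. I'll advance slowly and feel for the gate.

Emit:
move_arm(
  plan=[
    [[5, -0.8, 0], [0, 0, 0], 0],
    [[5, -0.8, 0], [0, 0, 0], 0],
    [[4, -0.6, 0], [0, 0, 0], 0],
    [[2, -0.3, 0], [0, 0, 0], 0],
    [[0, 0, 0], [0, 0, 0], 0],
  ],
)

```text
clock: 7.0
eef_pos: [520.0, -151.1, 43.3]
tool_rot: [-3.142, -0.0, -0.165]
force: [0.5, 1.1, -6.3]
width: 14.8
gripper_force: 63.5
```

Emit:
move_arm(
  plan=[
    [[2, -0.3, 0], [0, 0, 0], 0],
    [[2, -0.3, 0], [0, 0, 0], 0],
    [[0, 0, 0], [0, 0, 0], 0],
  ],
)

```text
clock: 7.38
eef_pos: [524.2, -151.8, 43.4]
tool_rot: [3.142, -0.0, -0.165]
force: [0.2, 0.7, -6.1]
width: 14.5
gripper_force: 63.5
```

Emit:
move_arm(
  plan=[
    [[2, -0.3, 0], [0, 0, 0], 0],
    [[2, -0.3, 0], [0, 0, 0], 0],
    [[0, 0, 0], [0, 0, 0], 0],
  ],
)

```text
clock: 7.75
eef_pos: [527.7, -152.3, 43.3]
tool_rot: [-3.142, 0.0, -0.165]
force: [-1.3, 0.1, -6.0]
width: 15.0
gripper_force: 63.5
```

Emit:
move_arm(
  plan=[
    [[2, -0.3, 0], [0, 0, 0], 0],
    [[2, -0.3, 0], [0, 0, 0], 0],
    [[0, 0, 0], [0, 0, 0], 0],
  ],
)

```text
clock: 8.12
eef_pos: [531.6, -153.1, 43.3]
tool_rot: [3.141, 0.001, -0.165]
force: [-3.2, -0.3, -4.3]
width: 14.9
gripper_force: 63.6
```

Emit:
move_arm(
  plan=[
    [[2, -0.3, 0], [0, 0, 0], 0],
    [[2, -0.3, 0], [0, 0, 0], 0],
    [[0, 0, 0], [0, 0, 0], 0],
  ],
)

```text
clock: 8.5
eef_pos: [535.8, -153.6, 43.3]
tool_rot: [3.142, 0.0, -0.165]
force: [-2.1, -0.6, -4.3]
width: 14.4
gripper_force: 63.6
```

Emit:
move_arm(
  plan=[
    [[2, -0.3, 0], [0, 0, 0], 0],
    [[2, -0.3, 0], [0, 0, 0], 0],
    [[0, 0, 0], [0, 0, 0], 0],
  ],
)

```text
clock: 8.88
eef_pos: [539.7, -153.9, 43.2]
tool_rot: [-3.141, 0.001, -0.164]
force: [-3.6, 0.4, -5.3]
width: 14.7
gripper_force: 63.6
```

Emit:
move_arm(
  plan=[
    [[2, -0.3, 0], [0, 0, 0], 0],
    [[2, -0.3, 0], [0, 0, 0], 0],
    [[0, 0, 0], [0, 0, 0], 0],
  ],
)

```text
clock: 9.25
eef_pos: [543.7, -154.9, 43.2]
tool_rot: [3.141, 0.0, -0.165]
force: [-3.6, -0.0, -5.5]
width: 14.3
gripper_force: 63.5
```

Emit:
move_arm(
  plan=[
    [[2, -0.3, 0], [0, 0, 0], 0],
    [[2, -0.3, 0], [0, 0, 0], 0],
    [[0, 0, 0], [0, 0, 0], 0],
  ],
)

```text
clock: 9.62
eef_pos: [548.1, -155.8, 43.4]
tool_rot: [3.141, -0.0, -0.165]
force: [-3.8, -0.7, -5.9]
width: 14.7
gripper_force: 63.5
```

Emit:
move_arm(
  plan=[
    [[2, -0.3, 0], [0, 0, 0], 0],
    [[2, -0.3, 0], [0, 0, 0], 0],
    [[0, 0, 0], [0, 0, 0], 0],
  ],
)

```text
clock: 10.0
eef_pos: [552.5, -156.7, 43.4]
tool_rot: [3.141, -0.001, -0.166]
force: [-3.2, -2.0, -6.8]
width: 14.7
gripper_force: 63.4
```

Emit:
move_arm(
  plan=[
    [[1.5, -0.3, 0], [0, 0, 0], 0],
    [[1.5, -0.3, 0], [0, 0, 0], 0],
    [[0, 0, 0], [0, 0, 0], 0],
  ],
)

```text
clock: 10.38
eef_pos: [555.9, -157.5, 43.6]
tool_rot: [3.141, -0.002, -0.166]
force: [-2.2, -4.6, -6.6]
width: 14.7
gripper_force: 63.5
```

Emit:
move_arm(
  plan=[
    [[1.5, -0.3, 0], [0, 0, 0], 0],
    [[1.5, -0.3, 0], [0, 0, 0], 0],
    [[0, 0, 0], [0, 0, 0], 0],
  ],
)

```text
clock: 10.75
eef_pos: [559.9, -155.8, 43.7]
tool_rot: [-3.14, -0.003, -0.163]
force: [-1.0, 1.1, -5.4]
width: 14.6
gripper_force: 63.5
```

The force peaked and fell away, which suggests the gate snapped shut. I'll go a hair further to confirm, then draw back.

Emit:
move_arm(
  plan=[
    [[1.5, -0.3, 0], [0, 0, 0], 0],
    [[1.5, -0.3, 0], [0, 0, 0], 0],
    [[0, 0, 0], [0, 0, 0], 0],
  ],
)

```text
clock: 11.12
eef_pos: [561.4, -157.4, 43.4]
tool_rot: [-3.141, -0.001, -0.164]
force: [0.5, 0.0, -6.0]
width: 14.7
gripper_force: 63.5
```

Emit:
move_arm(
  plan=[
    [[-3, 0.5, 0], [0, 0, 0], 0],
    [[-3, 0.5, 0], [0, 0, 0], 0],
    [[-3, 0.5, 0], [0, 0, 0], 0],
    [[0, 0, 0], [0, 0, 0], 0],
  ],
)

```text
clock: 11.62
eef_pos: [551.4, -156.2, 43.3]
tool_rot: [-3.142, 0.001, -0.165]
force: [0.4, -0.7, -5.0]
width: 14.5
gripper_force: 63.5
```

Emit:
move_arm(
  plan=[
    [[-2, 0.3, 0], [0, 0, 0], 0],
    [[-2, 0.3, 0], [0, 0, 0], 0],
    [[0, 0, 0], [0, 0, 0], 0],
  ],
)

```text
clock: 12.0
eef_pos: [547.6, -155.6, 43.3]
tool_rot: [3.142, 0.0, -0.165]
force: [-0.3, 0.1, -6.6]
width: 14.5
gripper_force: 63.5
```

Force is zero where the gate pushed back before, so the eye is inside. Tug gently in 1 mm steps.

Emit:
move_arm(
  plan=[
    [[-1, 0.2, 0], [0, 0, 0], 0],
    [[-1, 0.2, 0], [0, 0, 0], 0],
    [[0, 0, 0], [0, 0, 0], 0],
  ],
)

```text
clock: 12.38
eef_pos: [545.8, -155.2, 43.3]
tool_rot: [-3.142, 0.0, -0.165]
force: [-0.2, -0.6, -6.5]
width: 14.7
gripper_force: 63.5
```

Emit:
move_arm(
  plan=[
    [[-1, 0.2, 0], [0, 0, 0], 0],
    [[0, 0, 0], [0, 0, 0], 0],
  ],
)

```text
clock: 12.62
eef_pos: [544.8, -155.0, 43.4]
tool_rot: [3.142, 0.0, -0.165]
force: [-0.0, 0.1, -5.5]
width: 14.3
gripper_force: 63.5
```

Emit:
move_arm(
  plan=[
    [[-1, 0.2, 0], [0, 0, 0], 0],
    [[0, 0, 0], [0, 0, 0], 0],
  ],
)

```text
clock: 12.88
eef_pos: [543.7, -154.8, 43.3]
tool_rot: [3.142, 0.0, -0.165]
force: [0.8, -0.6, -6.5]
width: 14.9
gripper_force: 63.5
```

Emit:
move_arm(
  plan=[
    [[-0.7, 0.1, 0], [0, 0, 0], 0],
    [[0, 0, 0], [0, 0, 0], 0],
  ],
)

```text
clock: 13.12
eef_pos: [543.3, -154.8, 43.4]
tool_rot: [3.142, -0.0, -0.165]
force: [0.2, -0.2, -5.5]
width: 14.6
gripper_force: 63.5
```

Emit:
move_arm(
  plan=[
    [[-0.8, 0.1, 0], [0, 0, 0], 0],
    [[0, 0, 0], [0, 0, 0], 0],
  ],
)

```text
clock: 13.38
eef_pos: [543.1, -154.7, 43.4]
tool_rot: [-3.142, -0.001, -0.165]
force: [1.1, -0.3, -6.5]
width: 14.7
gripper_force: 63.5
```

Emit:
move_arm(
  plan=[
    [[-0.8, 0.1, 0], [0, 0, 0], 0],
    [[0, 0, 0], [0, 0, 0], 0],
  ],
)

```text
clock: 13.62
eef_pos: [542.9, -154.7, 43.6]
tool_rot: [3.142, -0.002, -0.165]
force: [4.5, -0.7, -7.5]
width: 14.9
gripper_force: 63.3
```

Emit:
move_arm(
  plan=[
    [[-0.6, 0.1, 0], [0, 0, 0], 0],
    [[0, 0, 0], [0, 0, 0], 0],
  ],
)

```text
clock: 13.88
eef_pos: [542.8, -154.7, 43.6]
tool_rot: [3.142, -0.003, -0.165]
force: [5.5, -0.8, -9.4]
width: 14.7
gripper_force: 63.2
```

Emit:
move_arm(
  plan=[
    [[-0.6, 0.1, 0], [0, 0, 0], 0],
    [[0, 0, 0], [0, 0, 0], 0],
  ],
)

```text
clock: 14.12
eef_pos: [542.8, -154.7, 43.7]
tool_rot: [3.142, -0.005, -0.165]
force: [7.2, -1.3, -9.0]
width: 14.8
gripper_force: 63.0
```

Emit:
move_arm(
  plan=[
    [[0, 0, 0], [0, 0, 0], 0],
    [[0, 0, 0], [0, 0, 0], 0],
  ],
)

```text
clock: 14.38
eef_pos: [542.8, -154.7, 43.6]
tool_rot: [3.142, -0.004, -0.165]
force: [7.3, -2.0, -10.0]
width: 14.7
gripper_force: 63.0
```

Emit:
move_arm(
  plan=[
    [[-0.5, 0.1, 0], [0, 0, 0], 0],
    [[0, 0, 0], [0, 0, 0], 0],
    [[0, 0, 0], [0, 0, 0], 0],
  ],
)

```text
clock: 14.75
eef_pos: [542.7, -154.7, 43.7]
tool_rot: [3.142, -0.005, -0.165]
force: [8.0, -1.0, -10.4]
width: 14.7
gripper_force: 62.9
```

Emit:
move_arm(
  plan=[
    [[0, 0, 0], [0, 0, 0], 0],
    [[0, 0, 0], [0, 0, 0], 0],
    [[0, 0, 0], [0, 0, 0], 0],
    [[0, 0, 0], [0, 0, 0], 0],
  ],
)

```text
clock: 15.25
eef_pos: [542.7, -154.7, 43.7]
tool_rot: [3.142, -0.005, -0.165]
force: [8.3, -1.7, -9.9]
width: 14.8
gripper_force: 62.9
```

Emit:
move_arm(
  plan=[
    [[0, 0, 0], [0, 0, 0], 0],
    [[0, 0, 0], [0, 0, 0], 0],
    [[0, 0, 0], [0, 0, 0], 0],
    [[0, 0, 0], [0, 0, 0], 0],
  ],
)

```text
clock: 15.75
eef_pos: [542.7, -154.7, 43.7]
tool_rot: [3.142, -0.005, -0.165]
force: [8.8, -1.0, -10.2]
width: 14.1
gripper_force: 62.9
```

Emit:
move_arm(
  plan=[
    [[-0.3, 0, 0], [0, 0, 0], 0],
    [[0, 0, 0], [0, 0, 0], 0],
    [[0, 0, 0], [0, 0, 0], 0],
    [[0, 0, 0], [0, 0, 0], 0],
    [[0, 0, 0], [0, 0, 0], 0],
    [[0, 0, 0], [0, 0, 0], 0],
    [[0, 0, 0], [0, 0, 0], 0],
    [[0, 0, 0], [0, 0, 0], 0],
  ],
)

```text
clock: 16.75
eef_pos: [542.7, -154.7, 43.7]
tool_rot: [3.142, -0.006, -0.165]
force: [7.8, -2.1, -10.9]
width: 15.0
gripper_force: 62.9
```

Emit:
move_arm(
  plan=[
    [[1, -0.2, 0], [0, 0, 0], 0],
    [[1.5, -0.3, 0], [0, 0, 0], 0],
    [[2, -0.3, 0], [0, 0, 0], 0],
    [[3, -0.5, 0], [0, 0, 0], 0],
    [[2, -0.3, 0], [0, 0, 0], 0],
    [[0, 0, 0], [0, 0, 0], 0],
  ],
)

```text
clock: 17.5
eef_pos: [548.8, -155.8, 43.3]
tool_rot: [3.142, 0.001, -0.165]
force: [-0.4, -0.2, -6.0]
width: 14.5
gripper_force: 63.5
```

Emit:
move_arm(
  plan=[
    [[0, 0, -1], [0, 0, 0], 0],
    [[0, 0, -1], [0, 0, 0], 0],
    [[0, 0, 0], [0, 0, 0], 0],
  ],
)

```text
clock: 17.88
eef_pos: [548.9, -155.8, 41.2]
tool_rot: [-3.142, 0.0, -0.165]
force: [-0.3, 0.2, -5.9]
width: 14.6
gripper_force: 63.5
```

Clipped, and it held at about 8.5 N. I'll repeat the tug slightly firmer so that it is clearly about 9 N.

Emit:
move_arm(
  plan=[
    [[-3, 0.5, 0], [0, 0, 0], 0],
    [[-2.5, 0.4, 0], [0, 0, 0], 0],
    [[-1.5, 0.3, 0], [0, 0, 0], 0],
    [[-1, 0.2, 0], [0, 0, 0], 0],
    [[-1, 0.2, 0], [0, 0, 0], 0],
    [[-0.7, 0.1, 0], [0, 0, 0], 0],
    [[0, 0, 0], [0, 0, 0], 0],
  ],
)

```text
clock: 18.75
eef_pos: [542.6, -154.7, 41.9]
tool_rot: [3.141, -0.006, -0.165]
force: [5.0, -1.0, -8.1]
width: 14.4
gripper_force: 63.2
```

Emit:
move_arm(
  plan=[
    [[-0.8, 0.1, 0], [0, 0, 0], 0],
    [[0, 0, 0], [0, 0, 0], 0],
    [[0, 0, 0], [0, 0, 0], 0],
  ],
)

```text
clock: 19.12
eef_pos: [542.6, -154.7, 42.2]
tool_rot: [3.141, -0.008, -0.165]
force: [6.6, -0.9, -8.0]
width: 14.6
gripper_force: 63.2
```

Emit:
move_arm(
  plan=[
    [[-0.6, 0.1, 0], [0, 0, 0], 0],
    [[0, 0, 0], [0, 0, 0], 0],
    [[0, 0, 0], [0, 0, 0], 0],
  ],
)

```text
clock: 19.5
eef_pos: [542.6, -154.7, 42.2]
tool_rot: [3.141, -0.009, -0.165]
force: [8.3, -1.2, -9.1]
width: 14.6
gripper_force: 63.1
```

Emit:
move_arm(
  plan=[
    [[-0.5, 0.1, 0], [0, 0, 0], 0],
    [[0, 0, 0], [0, 0, 0], 0],
    [[0, 0, 0], [0, 0, 0], 0],
    [[0, 0, 0], [0, 0, 0], 0],
  ],
)

```text
clock: 20.0
eef_pos: [542.6, -154.7, 42.3]
tool_rot: [3.141, -0.01, -0.165]
force: [8.3, -2.5, -9.7]
width: 14.6
gripper_force: 63.0
```

Emit:
move_arm(
  plan=[
    [[0, 0, 0], [0, 0, 0], 0],
    [[0, 0, 0], [0, 0, 0], 0],
    [[0, 0, 0], [0, 0, 0], 0],
    [[0, 0, 0], [0, 0, 0], 0],
    [[0, 0, 0], [0, 0, 0], 0],
    [[0, 0, 0], [0, 0, 0], 0],
  ],
)

```text
clock: 20.75
eef_pos: [542.6, -154.7, 42.3]
tool_rot: [3.141, -0.01, -0.165]
force: [8.8, -2.1, -9.9]
width: 14.6
gripper_force: 63.0
```

Emit:
move_arm(
  plan=[
    [[0, 0, 0], [0, 0, 0], 0],
    [[0, 0, 0], [0, 0, 0], 0],
  ],
)

```text
clock: 21.0
eef_pos: [542.5, -154.7, 42.3]
tool_rot: [3.141, -0.01, -0.165]
force: [7.8, -2.3, -9.7]
width: 14.6
gripper_force: 63.0
```

Emit:
move_arm(
  plan=[
    [[1.5, -0.2, 0], [0, 0, 0], 0],
    [[2, -0.3, 0], [0, 0, 0], 0],
    [[2.5, -0.4, 0], [0, 0, 0], 0],
    [[3, -0.5, 0], [0, 0, 0], 0],
    [[2, -0.3, 0], [0, 0, 0], 0],
    [[0, 0, -0.7], [0, 0, 0], 0],
    [[0, 0, -0.6], [0, 0, 0], 0],
    [[0, 0, 0], [0, 0, 0], 0],
  ],
)

```text
clock: 22.0
eef_pos: [548.1, -155.1, 40.4]
tool_rot: [-3.141, 0.001, -0.165]
force: [-2.4, 2.0, 2.8]
width: 14.2
gripper_force: 64.5
```

The tug held at about 9 N, and the caddy now rests on the counter. Release it, then rise.

Emit:
move_arm(
  plan=[
    [[0, 0, 0.3], [0, 0, 0], 0.3],
    [[0, 0, 0], [0, 0, 0], 0.6],
    [[0, 0, 0], [0, 0, 0], 1],
    [[0, 0, 0], [0, 0, 0], 1],
    [[0, 0, 0], [0, 0, 0], 1],
    [[0, 0, 0], [0, 0, 0], 1],
  ],
)

```text
clock: 22.75
eef_pos: [548.5, -155.5, 40.3]
tool_rot: [3.142, -0.0, -0.165]
force: [-0.6, 0.4, 0.7]
width: 85.4
gripper_force: 0.0
```

Emit:
move_arm(
  plan=[
    [[0, 0, 10], [0, 0, 0], 1],
    [[0, 0, 30], [0, 0, 0], 1],
    [[0, 0, 50], [0, 0, 0], 1],
    [[-20, 0, 50], [0, 0, 0], 1],
    [[-40, 0, 20], [0, 0, 0], 1],
    [[-40, 0, 0], [0, 0, 0], 1],
    [[0, 0, 0], [0, 0, 0], 1],
    [[0, 0, 0], [0, 0, 0], 1],
  ],
)

```text
clock: 23.75
eef_pos: [449.5, -155.7, 201.1]
tool_rot: [3.142, -0.002, -0.165]
force: [0.1, 0.5, 0.2]
width: 85.3
gripper_force: 0.0
```

```bash
python3 - <<'E'
from h import *
st=status.read_state();print(st["eef_pos"],st["force"],st["width"])
s=cams.get_image("scene");w=cams.get_image("wrist")
m=np.vstack([cv2.resize(s[205:285,180:340],(800,400),interpolation=cv2.INTER_CUBIC),cv2.resize(w,(266,200)) .copy() if 0 else cv2.resize(w[0:240,80:560],(800,200))])
cv2.imwrite("pics/m5.png",m)
E
```

```text
[ 449.51844702 -155.66966944  201.06890057] [0.12893903 0.48489981 0.16784858] 85.31329554444604
```

View pics/m5.png

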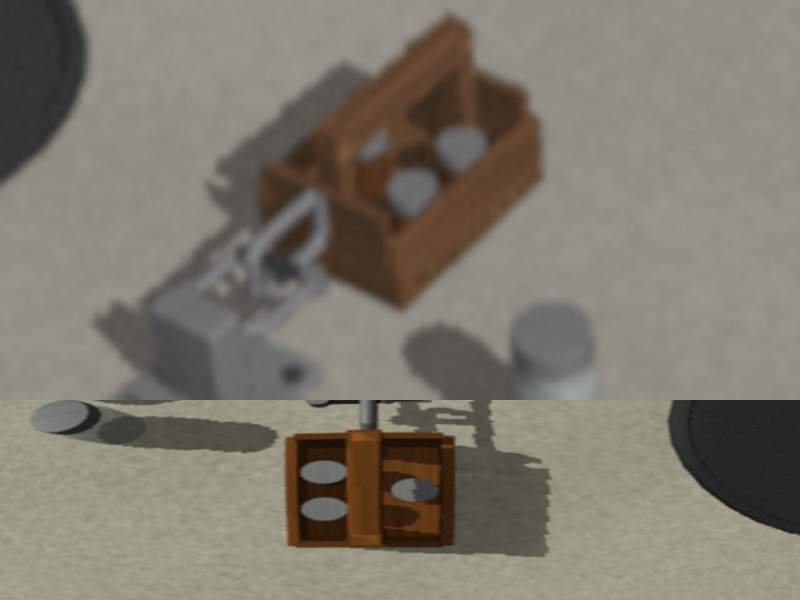

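The eye's end wire is inside the hook, at about (260,265), with the shut gate across it near (285,268). The caddy stands flat and the gripper is clear.

```bash
python3 -c "
from cell import ctrl
print(ctrl.finish_job())"
```

```text
the job is handed in; nothing more can be done
None
```

The left caddy is clipped into the snap hook: it held two steady tugs of about 8 to 9 N, stands flat on the counter with the gripper clear, and the job was handed in at about 24 s.

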